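# Lay the long sample canisters in the labelling cradle

## Robot

A 6-joint arm with a two-finger parallel gripper is mounted at the origin on the work surface. World frame = base frame: x ahead of the robot, y to its left, z up, the work surface at z = 0. Lengths are in mm, angles in degrees, forces in N, time in s.
With the tool pointing down it reaches from about 300 to 850 mm from the base axis. Payload 4.2 kg.
Tool frame: the origin (TCP) lies on the centre line of the jaws, within the pads' length; the fingertips stand 14 mm ahead of it and the grasp point (between the pads) lies 5 mm behind it; z points along the fingers, y is the direction in which the jaws open and shut (so a half turn about z gives the same grasp; the last joint's range is limited). The gripper opens to 91 mm and grips with 3 to 60 N. Pads are 32 mm wide; open, the fingers measure 118 mm over their backs; the gripper's body (76 mm by 178 mm) begins 60 mm behind the grasp point.
Start: joints at [-73.625, 18.312, 89.639, -0, 72.044, -1.146], TCP at [173.11, -548.338, 227.976] pointing down, gripper open.
Joint ranges: [-177.97, 177.97], [-48.28, 115.42], [12.27, 149.76], [-77.06, 257.06], [2.81, 150.46], [-146.56, 146.56]. Speed limits (degrees/s): [147.25, 147.25, 180, 180, 180, 180].

## Interface

Orientations are given as [roll, pitch, yaw] about the fixed x, y, z axes, in that order (R = Rz(yaw) Ry(pitch) Rx(roll)).
In Python, from workcell import state, grab_frame, job_done gives the robot as it stands.
- The arm moves only by the tool send_rows, never from a script. Its argument "deltas" is one flat list of numbers, 5 for each row, row after row: the opening, from 0 (shut) to 1 (fully open), then the shift along the tool's x, y, z in m, then the turn about the tool's z in degrees. A call has 1 to 12 rows; each row shifts and turns the pose as measured when the row begins, along the tool's axes as they then stand; what a row does not reach is not made up. A row lasts 1/10 s, in which the tool goes at most 50 mm and 8.59 degrees, less where a joint would pass 70% of its speed; a pose out of reach is approached as far as the arm can. A call is refused whole if a number of a shift passes 0.05 or a number of a turn 8.59, either way. A call with a gripper value outside its range is refused whole. The fingers move at their own pace and stop on an object; "squeeze" is the grip in N (left out, the last holds). Time passes only in rows, so rows that do not move let the fingers close. It gives the time, the measured TCP pose, the force and the opening at its end, in the units of the state.
- state(): the state, without advancing time (a new reading comes with each control period).
- grab_frame(name): name is "scene" or "top" or "wrist"; returns a dict with "img" (480x640x3 uint8, red, green, blue), "camera_matrix" (3x3 intrinsics, pixels), "R" (3x3) and "t" (3): a world point X has camera coordinates R X + t; the wrist camera has in their place "mount" (4x4, takes a point from camera to tool coordinates, whose origin is the TCP and whose axes are the flange's). Camera axes: x right, y down, z forward; pixel columns grow to the right and rows downward; lengths in mm; the calibration is good to about 2 mm. A picture is of the moment at which its call begins: read the wrist's pose just before it. There is no depth.
- job_done(): hands the job in, once; it reports no verdict.
The state is a dict: "time_s": time; "qpos": joint angles; "qvel": joint speeds; "effort": joint torques, N m; "ee_pos": TCP position; "ee_rot": TCP orientation; "force": force on the tool from outside, world axes, zero at the start; "torque": the same for the moment, N m; "gripper_width": finger opening in mm.
Only numpy, scipy, OpenCV 4.12 (cv2) and the standard library are available. Lean on these libraries where they do the work, as an engineer would, in place of code of your own. Each camera call takes 0.05 s, during which the arm holds its last target. There are 200 camera calls.

## Task

Lay the two long sample canisters in the white notched cradle for labelling, one in each pair of V-grooves, each lying level across both rails, roughly centred between its ends, with cap and foot hanging free outside the rails. Either canister may go in either place and its cap may point either way. Leave the short canister where it is.

Things in the scene. Friction and masses are not known exactly. Their poses are not given: they have to be found in the camera images.
- long_a_mid (a point): One long canister: white plastic canister lying on the table: 170 mm long, round body 34 mm in diameter, red hexagonal cap (25 mm long) at its +x end and foot (15 mm long) at its -x end, both 38 mm across flats, so it does not roll. About 140 g. The point is its centre, half-way along and on its axis, 19 mm above the table as it lies; x runs along its axis.
- long_b_mid (a point): Other long canister, same: white plastic canister lying on the table: 170 mm long, round body 34 mm in diameter, red hexagonal cap (25 mm long) at its +x end and foot (15 mm long) at its -x end, both 38 mm across flats, so it does not roll. About 140 g. The point is its centre, half-way along and on its axis, 19 mm above the table as it lies; x runs along its axis.
- short_mid (a point): Short canister, not wanted: white plastic canister lying on the table: 100 mm long, round body 34 mm in diameter, red hexagonal cap (25 mm long) at its +x end and foot (15 mm long) at its -x end, both 38 mm across flats, so it does not roll. About 90 g. The point is its centre, half-way along and on its axis, 19 mm above the table as it lies; x runs along its axis.
- cradle: White cradle fixed to the table, origin at its centre at table height. Base 110 x 164 x 8 mm (x, y, z); two notched rails along y, 12 mm thick, centred at x = -38 and +38, nothing else between them. Each has two 90 degree V-grooves at y = -45 and +45: bottom 20, rail top 45 above the table, 50 wide at the top. A canister lies along x across both rails; seated, its axis is 44 mm above the table.
Not all that is in view belongs to the job. What is shaped like the part that bears long_a_mid but orange or purple is not meant. What is shaped like the part that bears long_b_mid but brown is not meant.

How it is judged (in metres and radians):
At the end, for the whole second after the job is handed in: Both long canisters rest in the cradle, one per groove pair: centre within 20 mm along and 8 mm across the groove, 39 to 49 mm above the table, axis within 0.15 rad of the grooves, cap either way. Short canister within 30 mm of its start ((((x of long_a_mid in the frame of cradle between -0.02 and 0.02 m and y of long_a_mid in the frame of cradle between 0.037 and 0.053 m and z of long_a_mid in the frame of cradle between 0.039 and 0.049 m) and (x of long_b_mid in the frame of cradle between -0.02 and 0.02 m and y of long_b_mid in the frame of cradle between -0.053 and -0.037 m and z of long_b_mid in the frame of cradle between 0.039 and 0.049 m)) or ((x of long_a_mid in the frame of cradle between -0.02 and 0.02 m and y of long_a_mid in the frame of cradle between -0.053 and -0.037 m and z of long_a_mid in the frame of cradle between 0.039 and 0.049 m) and (x of long_b_mid in the frame of cradle between -0.02 and 0.02 m and y of long_b_mid in the frame of cradle between 0.037 and 0.053 m and z of long_b_mid in the frame of cradle between 0.039 and 0.049 m))) and angle between the x axis of each of long_a_mid, long_b_mid and the x axis of cradle, either way round below 0.15 rad and linear speed of each of long_a, long_b below 0.02 m/s and angular speed of each of long_a, long_b below 0.2 rad/s and distance of short_mid from where it was at the start of the episode below 0.03 m); the robot touches nothing.
It fails at once if the short canister is moved by more than 30 mm (distance of short_mid from where it was at the start of the episode above 0.03 m).
It also fails if it takes over 53 s, if anything falls off the work surface, if the arm or the gripper's body presses on something with over 40 N, if the wrist force passes 120 N, or if a joint passes its speed limit or range.

## Working session

There is one attempt and no reset: what is moved stays moved. The work goes in short steps, Python scripts to look and compute and a tool call to move; the robot and the scene stay as the last step left them, time stands still between calls to the robot, and variables do not carry over. Pictures are saved under pics/ and viewed, about 8 in all and at most 12, crops included, and the job is handed in when it is done.

Besides the shell and the picture viewer there is one more tool, called after "Emit:" as name(argument=value, ...) on one line, values as JSON. send_rows: Moves the arm, as the interface text tells. Its arguments: {"type":"object","properties":{"deltas":{"type":"array","items":{"type":"number"}},"squeeze":{"type":"number"}},"required":["deltas"]}

```bash
mkdir -p pics; python3 - <<'E'
from workcell import *
import cv2,pickle
s=state();print(s)
for n in("top","scene"):
    f=grab_frame(n);pickle.dump(f,open(n+'.pkl','wb'));cv2.imwrite(f'pics/{n}0.png',f['img'][:,:,::-1]);print(n,f['camera_matrix'],f['R'],f['t'])
E
```

```text
{'time_s': 0.0, 'qpos': array([-7.36250080e+01,  1.83504230e+01,  8.97053500e+01, -7.27315853e-04,
        7.20444227e+01, -1.14653676e+00]), 'qvel': array([ 0.04977569, -0.04740414, -0.03530797, -0.07866433, -0.04753128,
        0.0103466 ]), 'effort': array([ 1.11899302e-03, -4.12452900e+01, -2.31975800e+01,  7.27002276e-02,
        4.54129104e-02, -1.38528603e-04]), 'ee_pos': array([ 172.96818724, -547.86640015,  227.13963234]), 'ee_rot': array([-1.79899810e+02, -1.31350502e-03,  1.75217524e+01]), 'force': array([-0.93847142, -0.24138751,  0.78189923]), 'torque': array([ 0.03682077, -0.0541767 ,  0.0216913 ]), 'gripper_width': 91.02224165314342}
top [[565.28471261   0.         333.34888546]
 [  0.         565.28471261 239.09065184]
 [  0.           0.           1.        ]] [[ 0.02940867 -0.99943381 -0.01634591]
 [-0.99735648 -0.02825262 -0.06694661]
 [ 0.06644689  0.01827151 -0.99762266]] [  70.42843891  433.37259265 1716.79774966]
scene [[558.16299329   0.         322.25817757]
 [  0.         558.16299329 238.23603859]
 [  0.           0.           1.        ]] [[ 0.52971045  0.8481693  -0.00396032]
 [ 0.72747471 -0.45672344 -0.51203931]
 [-0.43610479  0.26835154 -0.85895289]] [-302.95897371 -280.67507856 1908.6516349 ]
```

View pics/top0.png

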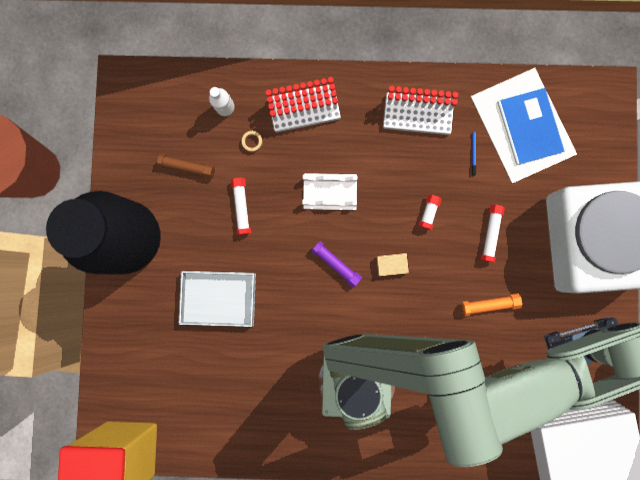

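View pics/scene0.png

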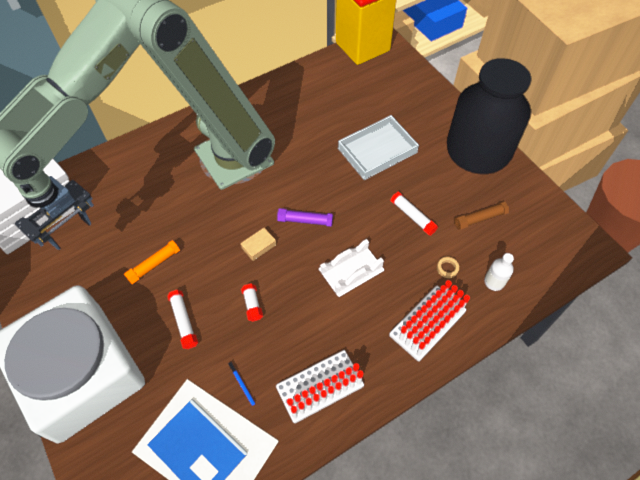

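Candidates in top view: white/red long ones at (240,207) and (493,233). The short one is at (430,212). The purple (337,264), orange (492,305) and brown (185,165) ones are lookalikes and excluded. The cradle is at (330,191). Next I measure these and confirm them in an enlarged crop.

```bash
cat > h.py <<'E'
import numpy as np,cv2,pickle
def ray(f,px,z):
    K,R,t=f['camera_matrix'],f['R'],f['t']
    c=-R.T@t; d=R.T@np.linalg.solve(K,[px[0],px[1],1.]); return c+d*(z-c[2])/d[2]
def proj(f,X):
    p=f['camera_matrix']@(f['R']@np.array(X,float)+f['t']); return p[:2]/p[2]
def seg(img):
    h=cv2.cvtColor(img,cv2.COLOR_RGB2HSV)
    w=(h[...,1]<60)&(h[...,2]>130); r=((h[...,0]<5)|(h[...,0]>175))&(h[...,1]>170)&(h[...,2]>110)
    return w,r
def rect(m,box):
    x0,y0,x1,y1=box; mm=np.zeros(m.shape,np.uint8); mm[y0:y1,x0:x1]=m[y0:y1,x0:x1]
    n,l,s,c=cv2.connectedComponentsWithStats(mm); k=1+np.argmax(s[1:,4])
    ys,xs=np.where(l==k); return cv2.minAreaRect(np.stack([xs,ys],1).astype(np.float32)),np.array([xs.mean(),ys.mean()])
E
python3 - <<'E'
from h import *
f=pickle.load(open('top.pkl','rb'));w,r=seg(f['img'])
vis=cv2.resize(f['img'][140:280,215:525],None,fx=2.5,fy=2.5,interpolation=cv2.INTER_CUBIC)
for n,b,z in(('A',(222,170,262,242),19),('B',(475,198,512,270),19),('S',(415,190,445,235),19),('C',(295,168,364,216),45)):
    q,c=rect(w|r if n!='C' else w,b)
    bp=cv2.boxPoints(q); P=np.array([ray(f,p,z)[:2] for p in bp]); e=P[1]-P[0],P[2]-P[1]
    L=[np.linalg.norm(v) for v in e]; v=e[int(np.argmax(L))]
    print(n,ray(f,q[0],z).round(1),np.round(L,1),'long axis deg',np.degrees(np.arctan2(v[1],v[0])).round(1))
    cv2.polylines(vis,[((bp-[215,140])*2.5).astype(int)],True,(0,255,0),1)
    if n!='C':
        _,cr=rect(r,(b[0],b[1],b[2],(b[1]+b[3])//2)); _,c2=rect(r,(b[0],(b[1]+b[3])//2,b[2],b[3]))
        print('  reds',cr.round(1),ray(f,cr,z).round(1),c2.round(1),ray(f,c2,z).round(1))
cv2.imwrite('pics/crop.png',vis[:,:,::-1])
E
```

```text
A [526.5 371.9  19. ] [ 45.  175.9] long axis deg -171.9
  reds [238.1 181.7] [600.1 382.1  19. ] [243.6 231.2] [447.5 358.9  19. ]
B [ 464.4 -400.6   19. ] [176.6  44.2] long axis deg -9.4
  reds [496.8 208.8] [ 537.8 -413.4   19. ] [488.  258.3] [ 385.8 -388.4   19. ]
S [ 524.5 -209.3   19. ] [105.6  44.5] long axis deg -16.6
  reds [433.7 199.3] [ 561.7 -220.9   19. ] [425.4 225.1] [ 481.6 -197.    19. ]
C [573.8  98.5  45. ] [109.9 165.2] long axis deg -90.0
```

View pics/crop.png

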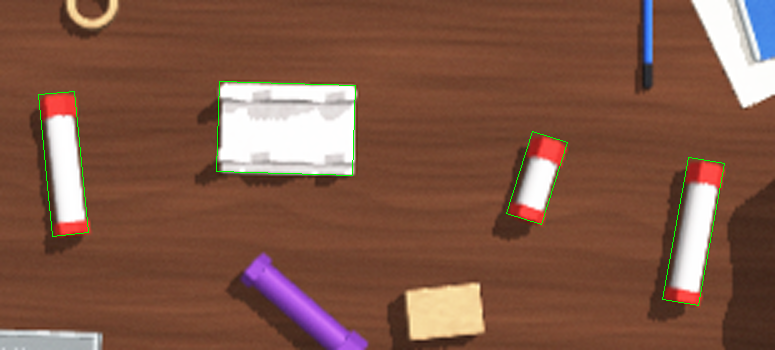

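The crop confirms it: long A is at the left, long B at the right, the short one is between, and the cradle sits with its rails across image rows. First I move above B, translating and then turning.

Emit:
send_rows(deltas=[1,0.04,-0.0066,0,0,1,0.04,-0.0066,0,0,1,0.04,-0.0066,0,0,1,0.04,-0.0066,0,0,1,0.04,-0.0066,0,0,1,0.04,-0.0066,0,0,1,0.04,-0.0066,0,0,1,0.04,-0.0066,0,0,1,0,0,0,8,1,0,0,0,8,1,0,0,0,8,1,0,0,0,3], squeeze=25)

```text
time_s: 1.3
ee_pos: [472.8, -393.4, 219.6]
ee_rot: [-179.5, 0.6, -10.6]
force: [0.3, 0.0, 0.2]
gripper_width: 91.5
```

```bash
cat >> h.py <<'E'
from scipy.spatial.transform import Rotation as Ro
def wrist():
    from workcell import state,grab_frame
    s=state(); f=grab_frame("wrist"); T=np.eye(4); T[:3,:3]=Ro.from_euler('xyz',s['ee_rot'],degrees=True).as_matrix(); T[:3,3]=s['ee_pos']
    M=np.linalg.inv(T@np.array(f['mount'])); f['R']=M[:3,:3]; f['t']=M[:3,3]; f['s']=s; return f
E
python3 - <<'E'
from h import *
f=wrist(); s=f['s'];print(f['mount'].round(2),s['ee_pos'],s['ee_rot']);pickle.dump(f,open('w1.pkl','wb'))
w,r=seg(f['img']);v=f['img'].copy()
for p in([464.4,-400.6,19],[537.8,-413.4,19],[385.8,-388.4,19]): cv2.circle(v,tuple(proj(f,p).astype(int)),4,(0,255,0),1)
cv2.imwrite('pics/w1.png',v[:,:,::-1])
E
```

```text
[[  -0.     -0.96   -0.27   74.51]
 [   1.     -0.      0.     -0.71]
 [  -0.     -0.27    0.96 -157.29]
 [   0.      0.      0.      1.  ]] [ 472.77055105 -393.41435301  219.58603464] [-179.52561815    0.57921922  -10.62115323]
```

View pics/w1.png

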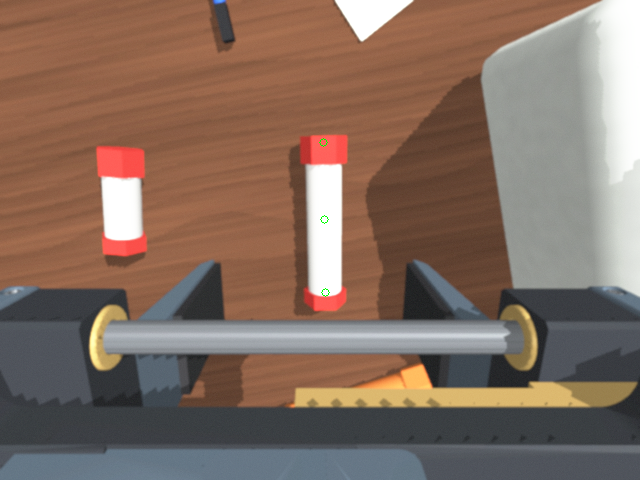

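The wrist view shows B at about (324,222), cap (324,150), foot (325,299). The projected estimate lands a few mm toward the cap. The short one is at (122,200), well clear. I refine from the wrist image.

```bash
cat >> h.py <<'E'
def can(f,box,zr=27):
    w,r=seg(f['img']); x0,y0,x1,y1=box; m=np.zeros(r.shape,np.uint8); m[y0:y1,x0:x1]=r[y0:y1,x0:x1]
    n,l,s,c=cv2.connectedComponentsWithStats(m); k=1+np.argsort(-s[1:,4])[:2]
    a,b=[ray(f,c[i],zr)[:2] for i in k]  # cap bigger
    d=(a-b)/np.linalg.norm(a-b); mid=(a+b)/2+2.5*d; s=f['s']
    yaw=np.radians(s['ee_rot'][2]); D=mid-s['ee_pos'][:2]
    print('mid',mid.round(1),'sep',np.linalg.norm(a-b).round(1),'yaw',np.degrees(np.arctan2(d[1],d[0])).round(1),
     'tool dx,dy',(D@[np.cos(yaw),np.sin(yaw)]).round(1),(D@[np.sin(yaw),-np.cos(yaw)]).round(1),s['ee_pos'].round(1),s['ee_rot'].round(1))
    return c[k]
E
python3 -c "
from h import *
f=pickle.load(open('w1.pkl','rb'))
for z in(19,27,35): print(can(f,(290,120,360,315),z).round(1).tolist())"
```

```text
mid [ 532.5 -409.8] sep 32.9 yaw 80.9 tool dx,dy 61.7 5.1 [ 472.8 -393.4  219.6] [-179.5    0.6  -10.6]
[[306.2, 149.2], [341.0, 148.2]]
mid [ 532.8 -409.7] sep 32.2 yaw 80.9 tool dx,dy 62.0 5.0 [ 472.8 -393.4  219.6] [-179.5    0.6  -10.6]
[[306.2, 149.2], [341.0, 148.2]]
mid [ 533.1 -409.6] sep 31.5 yaw 80.9 tool dx,dy 62.3 4.8 [ 472.8 -393.4  219.6] [-179.5    0.6  -10.6]
[[306.2, 149.2], [341.0, 148.2]]
```

```bash
sed -i 's/h\[...,1\]>170)&(h\[...,2\]>110/h[...,1]>185)\&(h[...,2]>120/; s/(h\[...,0\]<5)|/(h[...,0]<4)|/' h.py
python3 -c "
from h import *
f=pickle.load(open('w1.pkl','rb'))
h=cv2.cvtColor(f['img'],cv2.COLOR_RGB2HSV);print(h[150,300:348:6],h[299,325],h[100,330])"
```

```text
[[  2 170 153]
 [  1 187 188]
 [  1 171 255]
 [  1 164 255]
 [  1 163 255]
 [  1 164 255]
 [  1 170 254]
 [  1 179 252]] [  1 167 255] [ 11 133 140]
```

```bash
sed -i 's/h\[...,1\]>185/h[...,1]>140/' h.py
python3 -c "
from h import *
f=pickle.load(open('w1.pkl','rb'))
for z in(19,27,35): print(can(f,(290,120,360,315),z).round(1).tolist())"
```

```text
mid [ 456.9 -399.1] sep 156.8 yaw -9.8 tool dx,dy -14.6 8.5 [ 472.8 -393.4  219.6] [-179.5    0.6  -10.6]
[[323.4, 149.2], [324.3, 300.5]]
mid [ 459.  -399.3] sep 153.3 yaw -9.8 tool dx,dy -12.5 8.3 [ 472.8 -393.4  219.6] [-179.5    0.6  -10.6]
[[323.4, 149.2], [324.3, 300.5]]
mid [ 461.1 -399.5] sep 149.7 yaw -9.8 tool dx,dy -10.4 8.2 [ 472.8 -393.4  219.6] [-179.5    0.6  -10.6]
[[323.4, 149.2], [324.3, 300.5]]
```

Emit:
send_rows(deltas=[0.8,-0.0115,0.0083,0.02,-0.8,0.75,0,0,0.035,0,0.7,0,0,0.035,0,0.7,0,0,0.035,0,0.7,0,0,0.03,0,0.7,0,0,0,0,0.7,0,0,0,0])

```text
time_s: 2.05
ee_pos: [458.5, -398.8, 60.0]
ee_rot: [-179.6, 0.5, -9.4]
force: [0.5, -0.7, 0.2]
gripper_width: 63.8
```

Emit:
send_rows(deltas=[0.7,0.001,0,0.02,0,0.7,0,0,0.015,0,0.7,0,0,0.006,0,0,0,0,0,0,0,0,0,0,0,0,0,0,0,0,0,0,0,0,0,0,0,0,0,0,0,0,0,0,0])

```text
time_s: 2.95
ee_pos: [464.8, -403.7, 29.4]
ee_rot: [179.9, -0.4, -9.3]
force: [0.6, 0.1, -1.5]
gripper_width: 33.4
```

```bash
python3 - <<'E'
from h import *
from workcell import state
for i in range(3):
    f=wrist();s=f['s'];print(s['time_s'],s['ee_pos'].round(1),s['ee_rot'].round(2),s['qvel'].round(1),s['force'].round(1),round(s['gripper_width'],1))
pickle.dump(f,open('w2.pkl','wb'));cv2.imwrite('pics/w2.png',f['img'][:,:,::-1])
E
```

```text
2.95 [ 464.8 -403.7   29.4] [179.86  -0.44  -9.29] [ 0.1 -0.1  0.1 -0.   0.2  0. ] [ 0.6  0.1 -1.5] 33.4
3.0 [ 464.8 -403.6   29.4] [179.86  -0.43  -9.29] [ 0.1  0.3  0.1 -0.1 -0.1  0. ] [-0.1 -0.2 -1.5] 33.5
3.05 [ 464.8 -403.6   29.3] [179.86  -0.43  -9.29] [-0.   0.1 -0.1 -0.   0.1 -0. ] [-0.7 -0.5 -1.3] 33.6
```

View pics/w2.png

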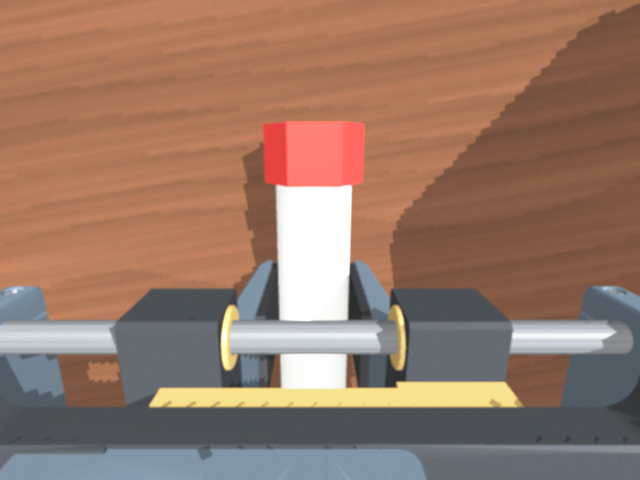

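Gripped: width is 33.4 and the vertical load is about 1.4 N, so it is already slightly off the table. I lift and square up.

Emit:
send_rows(deltas=[0,0,0,-0.03,0,0,0,0,-0.04,0,0,0,0,-0.04,0,0,0,0,-0.04,0,0,0,0,-0.04,0,0,0,0,0,-4.6,0,0,0,0,-4.6], squeeze=30)

```text
time_s: 3.8
ee_pos: [462.5, -402.3, 224.3]
ee_rot: [-180.0, -0.1, 0.2]
force: [-0.7, 0.4, -1.3]
gripper_width: 33.6
```

Emit:
send_rows(deltas=[0,0.004,-0.045,0,0,0,0.004,-0.045,0,0,0,0.004,-0.045,0,0,0,0.004,-0.045,0,0,0,0.004,-0.045,0,0,0,0.004,-0.045,0,0,0,0.004,-0.045,0,0,0,0.004,-0.045,0,0,0,0.003,-0.045,0,0,0,0,-0.045,0,0,0,0,-0.045,0,0])

```text
time_s: 4.9
ee_pos: [496.6, 104.7, 222.6]
ee_rot: [179.8, -0.3, -0.4]
force: [1.7, 0.1, -1.5]
gripper_width: 33.4
```

```bash
python3 - <<'E'
from h import *
f=wrist();s=f['s'];print(s['time_s'],s['ee_pos'].round(1),s['ee_rot'].round(2),s['force'].round(1),round(s['gripper_width'],1))
pickle.dump(f,open('w3.pkl','wb'));cv2.imwrite('pics/w3.png',f['img'][:,:,::-1])
t=pickle.load(open('top.pkl','rb'));w,r=seg(t['img']);q,_=rect(w,(295,168,364,216))
print(ray(t,q[0],8),q)
E
```

```text
4.9 [496.6 104.7 222.6] [179.84  -0.29  -0.36] [ 1.7  0.1 -1.5] 33.4
[579.43120106  99.49109264   8.        ] ((329.439453125, 191.30104064941406), (54.402217864990234, 35.9875373840332), 1.5074357986450195)
```

View pics/w3.png

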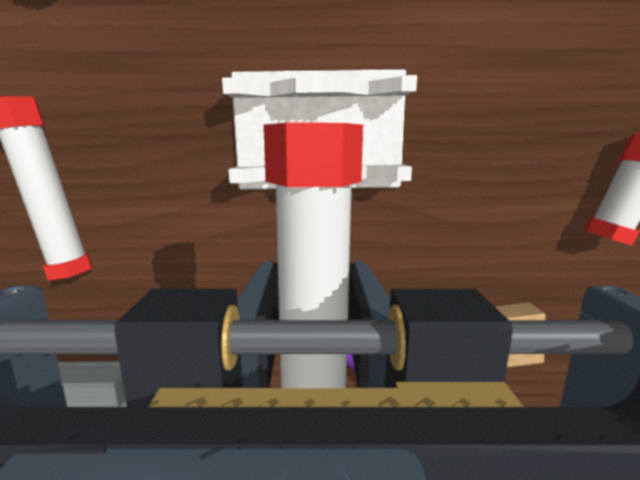

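```bash
cat >> h.py <<'E'
from scipy.optimize import minimize
def boxpts(x,y,z): return np.array([[a,b,c] for a in x for b in y for c in z],float)
HEX=np.array([[43.88/2*np.cos(a),43.88/2*np.sin(a)] for a in np.radians(np.arange(0,360,60))]) # corners left/right
def hexpr(x0,x1): return np.array([[x,*p] for x in(x0,x1) for p in HEX])
def fit(f,parts,mask,valid,x0,pose,step):
    def rend(p):
        R,t=pose(p); m=np.zeros(mask.shape,np.uint8)
        for P in parts:
            q=np.array([proj(f,R@v+t) for v in P]).astype(np.float32)
            cv2.fillConvexPoly(m,(cv2.convexHull(q)*16).round().astype(np.int32),1,cv2.LINE_8,4)
        return m>0
    def c(p):
        r=rend(p)&valid; return (r^(mask&valid)).sum()/ (mask&valid).sum()
    sx=np.vstack([x0]+[np.array(x0)+np.eye(len(x0))[i]*step[i] for i in range(len(x0))])
    o=minimize(c,x0,method='Nelder-Mead',options=dict(initial_simplex=sx,xatol=.05,fatol=1e-5,maxiter=600)); return o.x,o.fun,rend(o.x)
def rz(p): return Ro.from_euler('z',p,degrees=True).as_matrix()
# rails modelled as lower bar + 3 teeth (grooves cut)
def cradle_parts():
    L=[boxpts((-55,55),(-82,82),(0,8))]
    for s in(-38,38):
        X=(s-6,s+6); L.append(boxpts(X,(-82,82),(0,20)))
        for a0,a1,b0,b1 in((-82,-70,-82,-45),(-20,20,-45,45),(70,82,45,82)):
            L.append(np.vstack([[[x,a0,45],[x,a1,45],[x,b0,20],[x,b1,20]] for x in X]))
    return L
def held(f,red,x0):
    ee=f['s']; Rt=Ro.from_euler('xyz',ee['ee_rot'],degrees=True).as_matrix()
    return fit(f,[hexpr(60,85)],red,np.ones(red.shape,bool),x0,lambda p:(Rt@rz(p[3]),Rt@np.array(p[:3])+ee['ee_pos']),(6,4,6,3))
E
python3 - <<'E'
from h import *
f=pickle.load(open('w3.pkl','rb'));t=pickle.load(open('top.pkl','rb'));print(f['camera_matrix'][0,0])
w,r=seg(f['img']); b=np.zeros(r.shape,bool); b[105:200,250:380]=1
p,c,m2=held(f,r&b,[0,0,0,0]);print('held tool xyz,yaw',p.round(1),c)
h=cv2.cvtColor(f['img'],cv2.COLOR_RGB2HSV);W=(h[...,1]<70)&(h[...,2]>90)
v=np.zeros(W.shape,bool); v[55:200,205:430]=1; v[112:200,255:372]=0
pose=lambda p:(rz(p[2]),np.array([p[0],p[1],0]))
q,c,m1=fit(f,cradle_parts(),W,v,[577,99,0],pose,(6,6,3));print('cradle wrist',q.round(1),c)
h=cv2.cvtColor(t['img'],cv2.COLOR_RGB2HSV);W=(h[...,1]<70)&(h[...,2]>90);v=np.zeros(W.shape,bool); v[160:220,290:370]=1
q2,c,_=fit(t,cradle_parts(),W,v,[577,99,0],pose,(6,6,3));print('cradle top',q2.round(1),c)
o=f['img'].copy()
for m in(m1,m2): cv2.drawContours(o,cv2.findContours(m.astype(np.uint8),1,2)[0],-1,(0,255,0),1)
cv2.imwrite('pics/w3o.png',cv2.resize(o[50:290,180:450],None,fx=2.4,fy=2.4)[:,:,::-1])
E
```

```text
366.55095891301056
held tool xyz,yaw [-5.1 -1.1 16.2  0.2] 0.006568974229408792
cradle wrist [5.777e+02 9.870e+01 4.000e-01] 0.013036937990974428
cradle top [579.9  98.7   1. ] 0.007142857142857143
```

View pics/w3o.png

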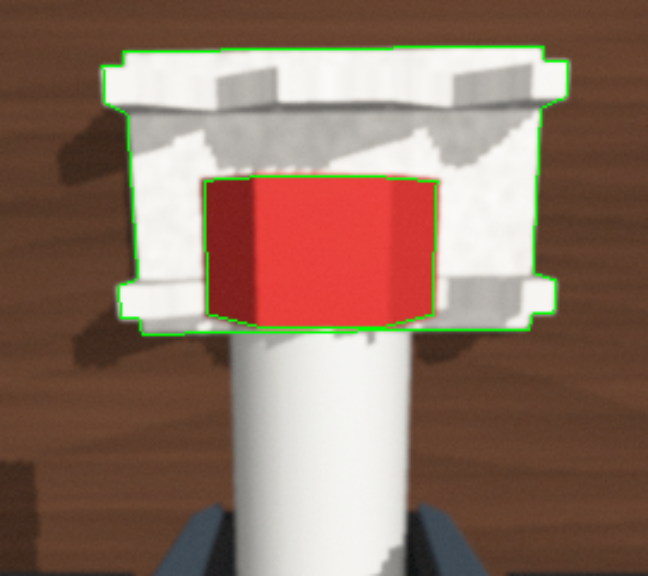

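The overlay fits well: cradle centre about (578,98.7), yaw about 0.5°. The held canister is about 5 mm behind the TCP and low in the fingers. I go over the right groove (y≈53.7).

Emit:
send_rows(deltas=[0,0.03,0.018,0,-0.4,0,0.03,0.018,0,-0.4,0,0.027,0.016,0,-0.4,0,0,0,0.035,0,0,0,0,0.035,0,0,0,0,0.035,0,0,0,0,0,0])

```text
time_s: 5.65
ee_pos: [587.8, 62.5, 114.6]
ee_rot: [-179.7, -0.4, 1.7]
force: [-1.7, -0.7, -2.5]
gripper_width: 33.3
```

```bash
python3 - <<'E'
from h import *
from workcell import *
f=wrist();s=f['s'];print(s['time_s'],s['ee_pos'].round(1),s['ee_rot'].round(2),s['force'].round(1),round(s['gripper_width'],1))
w,r=seg(f['img']); b=np.zeros(r.shape,bool); b[105:200,250:380]=1
print(held(f,r&b,[-5,-1,16,0])[:2])
g=grab_frame('scene');a=f['img'][40:440]
p=proj(g,s['ee_pos']).astype(int);c=cv2.resize(g['img'][p[1]-75:p[1]+75,p[0]-100:p[0]+100],(800,600),interpolation=cv2.INTER_CUBIC)
cv2.imwrite('pics/s4.png',c[:,:,::-1])
E
```

```text
5.65 [587.8  62.5 114.6] [-179.74   -0.41    1.68] [-1.7 -0.7 -2.5] 33.3
(array([-4.69664164, -0.78786732, 12.05235151,  0.03942868]), np.float64(0.012287793047696038))
```

View pics/s4.png

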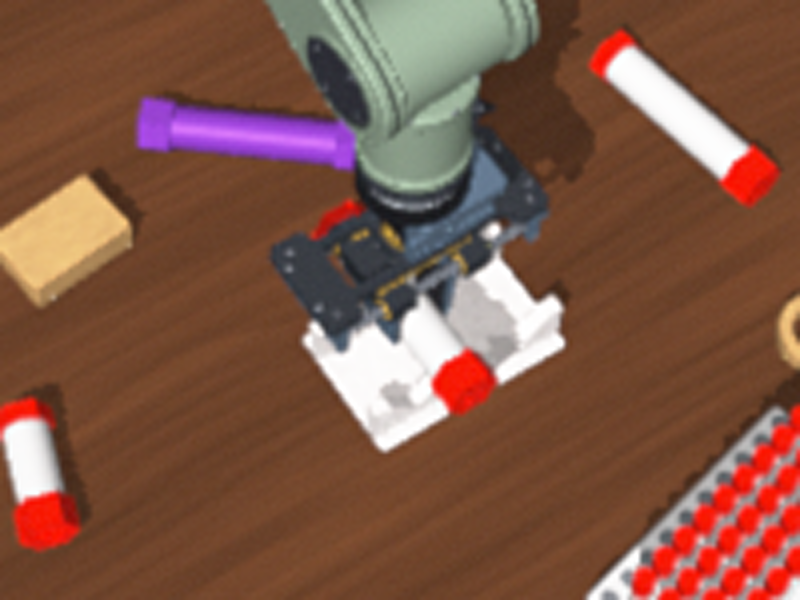

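Held level with cap toward +x. The TCP is 10 mm off in y, so I correct and then descend in stages.

Emit:
send_rows(deltas=[0,-0.0035,0.0098,0,0.9,0,0,0,0.012,0,0,0,0,0.012,0,0,0,0,0,0])

```text
time_s: 6.15
ee_pos: [592.2, 52.3, 100.4]
ee_rot: [-179.7, -1.7, 0.7]
force: [-0.4, 0.4, -2.1]
gripper_width: 33.1
```

Emit:
send_rows(deltas=[0,-0.008,-0.0003,0.02,0])

```text
time_s: 6.25
ee_pos: [588.2, 52.8, 82.6]
ee_rot: [-179.6, -2.2, 0.7]
force: [0.1, -0.7, -1.8]
gripper_width: 33.4
```

Emit:
send_rows(deltas=[0,-0.005,0,0.012,0])

```text
time_s: 6.35
ee_pos: [582.5, 52.9, 69.4]
ee_rot: [-179.6, -2.1, 0.7]
force: [-1.1, -0.5, -2.4]
gripper_width: 33.6
```

Emit:
send_rows(deltas=[0,0.001,0,0.006,0])

```text
time_s: 6.45
ee_pos: [582.9, 53.0, 62.7]
ee_rot: [-179.6, -2.0, 0.7]
force: [0.4, -0.5, -1.4]
gripper_width: 33.4
```

Emit:
send_rows(deltas=[0,0.001,0,0.004,0])

```text
time_s: 6.55
ee_pos: [584.2, 53.1, 58.5]
ee_rot: [-179.6, -2.0, 0.7]
force: [-0.5, -0.5, -1.0]
gripper_width: 33.2
```

Emit:
send_rows(deltas=[0,0,0,0.003,0])

```text
time_s: 6.65
ee_pos: [585.0, 53.3, 55.6]
ee_rot: [-179.6, -2.0, 0.7]
force: [-0.6, -0.3, -1.2]
gripper_width: 33.3
```

Emit:
send_rows(deltas=[0,0,0,0.003,0])

```text
time_s: 6.75
ee_pos: [585.6, 53.3, 53.5]
ee_rot: [-179.6, -2.1, 0.7]
force: [-6.1, -1.4, 19.8]
gripper_width: 33.6
```

Contact at z 53.5, so it is seated. I open gently while holding position.

Emit:
send_rows(deltas=[0.3,0,0,-0.001,0,0.5,0,0,0,0,0.55,0,0,0,0,0.55,0,0,0,0])

```text
time_s: 7.15
ee_pos: [587.7, 53.4, 56.3]
ee_rot: [-179.6, -2.4, 0.7]
force: [-1.0, -0.4, -0.2]
gripper_width: 50.2
```

Emit:
send_rows(deltas=[0.55,0,0,-0.02,0,0.55,0,0,-0.03,0,0.6,0,0,-0.04,0,0.8,0,0,-0.04,0,1,0,0,-0.04,0])

```text
time_s: 7.65
ee_pos: [577.4, 51.9, 224.7]
ee_rot: [-179.7, -1.5, 0.7]
force: [0.9, -0.1, -0.4]
gripper_width: 67.7
```

```bash
python3 - <<'E'
from h import *
f=wrist();s=f['s'];print(s['time_s'],s['ee_pos'].round(1),s['ee_rot'].round(2))
pickle.dump(f,open('w5.pkl','wb'));cv2.imwrite('pics/w5.png',f['img'][:,:,::-1])
E
```

```text
7.65 [577.4  51.9 224.7] [-179.67   -1.48    0.73]
```

View pics/w5.png

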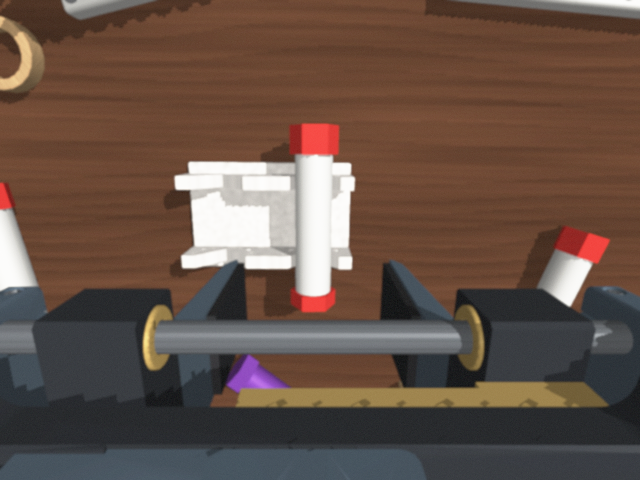

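The first canister lies in the right groove, cap at (314,139), foot at (313,300). Next is long A.

Emit:
send_rows(deltas=[1,-0.006,-0.04,0,0,1,-0.006,-0.04,0,0,1,-0.006,-0.04,0,0,1,-0.006,-0.04,0,0,1,-0.006,-0.04,0,0,1,-0.006,-0.04,0,0,1,-0.005,-0.04,0,0,1,-0.005,-0.04,0,0,1,0,0,0,-7.4])

```text
time_s: 8.6
ee_pos: [533.4, 383.2, 236.5]
ee_rot: [-179.8, -3.2, 8.0]
force: [1.0, -0.8, 0.3]
gripper_width: 91.1
```

```bash
python3 - <<'E'
from h import *
f=wrist();s=f['s'];pickle.dump(f,open('w6.pkl','wb'))
print(can(f,(250,100,390,330),30).round(1).tolist())
# seated first canister + cradle from w5
g=pickle.load(open('w5.pkl','rb'))
w,r=seg(g['img']);b=np.zeros(r.shape,bool);b[115:320,280:350]=1
print('seated',fit(g,[hexpr(60,85),hexpr(-85,-70)],r&b,b,[578,54,44,0],lambda p:(rz(p[3]),np.array(p[:3])),(5,5,5,2))[:2])
h=cv2.cvtColor(g['img'],cv2.COLOR_RGB2HSV);W=(h[...,1]<70)&(h[...,2]>90);v=np.zeros(W.shape,bool);v[150:275,165:370]=1;v[:,285:345]=0
print('cradle',fit(g,cradle_parts(),W,v,[578,99,.5],lambda p:(rz(p[2]),np.array([p[0],p[1],0])),(5,5,2))[:2])
E
```

```text
mid [522.1 371.3] sep 152.0 yaw 8.5 tool dx,dy -12.8 10.2 [533.4 383.2 236.5] [-179.8   -3.2    8. ]
[[324.4, 164.0], [324.6, 308.7]]
seated (array([5.82004639e+02, 5.36140987e+01, 4.41540694e+01, 2.39544683e-01]), np.float64(0.2693571093383388))
cradle (array([5.77524220e+02, 9.90346270e+01, 1.84883984e-01]), np.float64(0.0349195179875099))
```

Emit:
send_rows(deltas=[0.8,-0.012,0.0102,0.02,-0.5,0.75,-0.002,0,0.035,0,0.7,-0.002,0,0.035,0,0.7,-0.002,0,0.035,0,0.7,-0.002,0,0.03,0])

```text
time_s: 9.15
ee_pos: [528.1, 370.5, 81.6]
ee_rot: [-179.6, -4.0, 8.2]
force: [-0.0, -0.6, -0.1]
gripper_width: 64.2
```

Emit:
send_rows(deltas=[0.7,-0.005,-0.002,0.025,-0.2,0.7,-0.005,0,0.02,0])

```text
time_s: 9.35
ee_pos: [520.7, 369.5, 32.5]
ee_rot: [-179.7, -3.9, 8.0]
force: [-0.2, -0.6, -0.1]
gripper_width: 64.1
```

Emit:
send_rows(deltas=[0.7,0.001,-0.002,0.012,-0.3,0.3,0,0,0,0,0,0,0,0,0])

```text
time_s: 9.65
ee_pos: [521.3, 369.5, 17.4]
ee_rot: [-179.9, -3.6, 8.1]
force: [-0.1, 0.2, -0.3]
gripper_width: 50.6
```

Emit:
send_rows(deltas=[0,0,-0.001,-0.001,0,0,0,0,0,0,0,0,0,0,0])

```text
time_s: 9.95
ee_pos: [523.2, 371.5, 21.7]
ee_rot: [-179.7, -3.9, 8.0]
force: [0.5, 0.0, -1.4]
gripper_width: 33.6
```

Emit:
send_rows(deltas=[0,0,0,-0.02,0,0,0,0,-0.04,0,0,0.003,0,-0.04,0,0,0.003,0,-0.03,0,0,0,0,0,7.5])

```text
time_s: 10.45
ee_pos: [520.1, 370.6, 157.6]
ee_rot: [-179.2, -3.8, 0.3]
force: [1.6, -0.0, -2.2]
gripper_width: 33.4
```

```bash
python3 - <<'E'
from h import *
f=wrist();s=f['s'];print(s['time_s'],s['ee_pos'].round(1),s['ee_rot'].round(2),s['force'].round(1),round(s['gripper_width'],1))
w,r=seg(f['img']); b=np.zeros(r.shape,bool); b[90:230,250:380]=1
print(held(f,r&b,[0,0,5,0])[:2])
pickle.dump(f,open('w7.pkl','wb'))
E
```

```text
10.45 [520.1 370.6 157.6] [-179.22   -3.81    0.27] [ 1.6 -0.  -2.2] 33.4
(array([ 0.7676309 , -0.78801918,  8.52294565, -0.18226994]), np.float64(0.03110512935546583))
```

Emit:
send_rows(deltas=[0,0.0095,0.038,0,0,0,0.0095,0.038,0,0,0,0.0095,0.038,0,0,0,0.0095,0.038,0,0,0,0.0095,0.038,0,0,0,0.0095,0.037,0,0])

```text
time_s: 11.1
ee_pos: [576.2, 140.7, 155.1]
ee_rot: [-179.3, -3.5, 1.2]
force: [0.6, 0.4, -1.3]
gripper_width: 33.3
```

Emit:
send_rows(deltas=[0,-0.001,-0.0024,0.025,0.8,0,-0.001,0,0.025,0])

```text
time_s: 11.3
ee_pos: [580.7, 138.6, 107.2]
ee_rot: [-179.2, -4.0, 0.3]
force: [-0.4, -0.1, -1.4]
gripper_width: 33.3
```

Emit:
send_rows(deltas=[0,-0.005,-0.0045,0.015,0])

```text
time_s: 11.4
ee_pos: [576.2, 141.9, 90.1]
ee_rot: [-179.3, -3.9, 0.3]
force: [0.2, 0.0, -2.0]
gripper_width: 33.4
```

Emit:
send_rows(deltas=[0,0,-0.0015,0.017,0])

```text
time_s: 11.5
ee_pos: [576.4, 143.3, 72.1]
ee_rot: [-179.3, -3.8, 0.4]
force: [0.6, 0.2, -1.6]
gripper_width: 33.3
```

```bash
python3 - <<'E'
from h import *
f=wrist();s=f['s'];print(s['time_s'],s['ee_pos'].round(1),s['ee_rot'].round(2),s['force'].round(1))
w,r=seg(f['img']); b=np.zeros(r.shape,bool); b[90:230,250:380]=1
print(held(f,r&b,[0,0,5,0])[:2])
cv2.imwrite('pics/w8.png',f['img'][:,:,::-1])
E
```

```text
11.5 [576.4 143.3  72.1] [-179.3    -3.79    0.37] [ 0.6  0.2 -1.6]
(array([ 0.79212578, -1.01074524,  8.49029414, -0.14752708]), np.float64(0.02730528200537153))
```

View pics/w8.png

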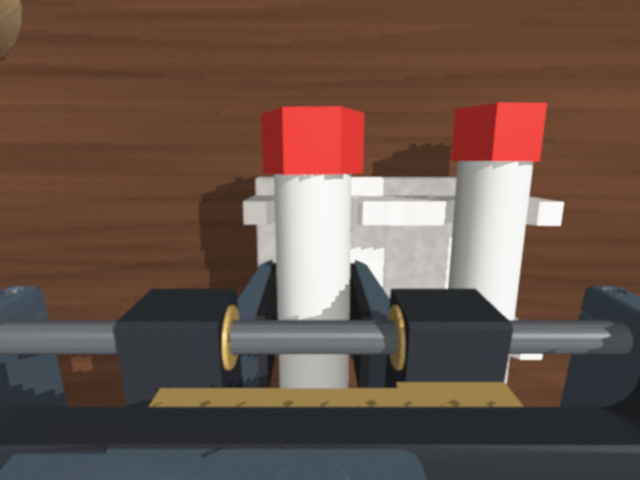

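The canister is aligned above the left groove and clear of the seated one (cap (500,131)). I lower it.

Emit:
send_rows(deltas=[0,0,0,0.012,0])

```text
time_s: 11.65
ee_pos: [576.0, 143.3, 57.1]
ee_rot: [-179.4, -3.6, 0.5]
force: [-0.0, 1.2, -1.1]
gripper_width: 33.2
```

Emit:
send_rows(deltas=[0,0,0,0.006,0])

```text
time_s: 11.75
ee_pos: [575.4, 143.2, 49.7]
ee_rot: [-179.4, -3.4, 0.5]
force: [0.5, 0.2, -1.6]
gripper_width: 33.3
```

Emit:
send_rows(deltas=[0,0,0,0.002,0])

```text
time_s: 11.85
ee_pos: [575.5, 143.2, 47.2]
ee_rot: [-179.4, -3.4, 0.6]
force: [0.1, -0.3, -0.5]
gripper_width: 33.7
```

Emit:
send_rows(deltas=[0,0,0,0.002,0])

```text
time_s: 11.95
ee_pos: [575.7, 143.1, 45.8]
ee_rot: [-179.4, -3.4, 0.6]
force: [-5.2, -2.2, 15.5]
gripper_width: 33.6
```

Contact. I release, then lift.

Emit:
send_rows(deltas=[0.3,0,0,-0.001,0,0.5,0,0,0,0,0.55,0,0,0,0])

```text
time_s: 12.25
ee_pos: [577.2, 143.4, 48.9]
ee_rot: [-179.4, -3.6, 0.6]
force: [-1.2, -0.2, 0.3]
gripper_width: 46.7
```

Emit:
send_rows(deltas=[0.55,0,0,-0.02,0,0.55,0,0,-0.03,0,0.55,0,0,-0.04,0,0.55,0,0,-0.04,0,0.55,-0.01,0.005,-0.04,0,0.55,-0.02,0.02,0,0,0.55,-0.02,0.02,0,0])

```text
time_s: 12.95
ee_pos: [519.2, 97.3, 223.5]
ee_rot: [-179.3, -4.1, 0.8]
force: [-0.1, -0.7, -0.3]
gripper_width: 50.5
```

```bash
python3 - <<'E'
from h import *
from workcell import grab_frame
f=wrist();s=f['s'];print(s['time_s'],s['ee_pos'].round(1),s['ee_rot'].round(2),s['force'].round(1),s['gripper_width'])
w,r=seg(f['img']);pose=lambda p:(rz(p[3]),np.array(p[:3])); P=[hexpr(60,85),hexpr(-85,-70)];o=f['img'].copy()
for y in(53.6,144):
    u=np.array([proj(f,[578+a,y+b,44]) for a in(-95,95) for b in(-26,26)]).astype(int);b=np.zeros(r.shape,bool);x0,y0=np.maximum(u.min(0)-8,0);x1,y1=u.max(0)+8;b[y0:min(y1,325),x0:x1]=1
    q,c,m=fit(f,P,r&b,b,[578,y,44,0],pose,(5,5,5,2));print('can',q.round(1),c)
    cv2.drawContours(o,cv2.findContours(m.astype(np.uint8),1,2)[0],-1,(0,255,0),1)
g=grab_frame('scene'); p=proj(g,[560,100,40]).astype(int)
c=cv2.resize(g['img'][p[1]-75:p[1]+75,p[0]-110:p[0]+90],(640,480),interpolation=cv2.INTER_CUBIC)
cv2.imwrite('pics/fin.png',cv2.resize(np.hstack([o,c]),(800,300),interpolation=cv2.INTER_AREA)[:,:,::-1])
t=pickle.load(open('scene.pkl','rb'));d=cv2.absdiff(g['img'],t['img'])[280:325,238:268];print('short change',d.max())
E
```

```text
12.95 [519.2  97.3 223.5] [-179.27   -4.07    0.82] [-0.1 -0.7 -0.3] 50.53033702523434
can [582.5  53.8  44.4   0.6] 0.31943250214961305
can [575.9 143.6  45.2   0.6] 0.3010471204188482
short change 21
```

View pics/fin.png

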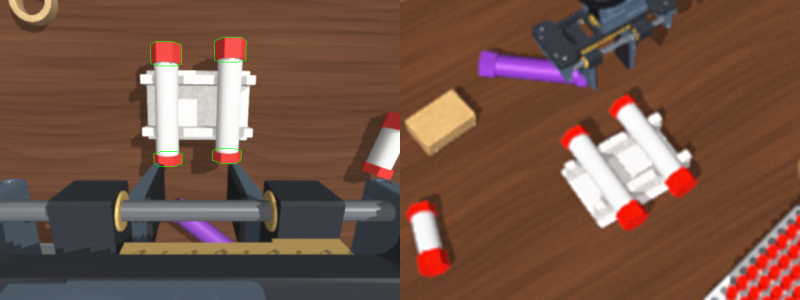

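Both are seated level, about +4.5 and -2 mm along the groove and within 1 mm across. The robot is clear, and the short one hasn't moved.

```bash
python3 -c "
from workcell import *
print(job_done())"
```

```text
the job is handed in; nothing more can be done
None
```

Both long canisters are lying in the cradle, one in each pair of grooves, with their caps pointing away from the robot. I handed the job in after about 13 s of robot time; no verdict comes back.

The last checks came from a wrist camera fit just before hand-in. The cradle centre for comparison is about (578, 99):

| Canister | Along groove | Across groove | Axis height | Angle to grooves |
|---|---|---|---|---|
| Long B (right groove) | about +4.5 mm | under 1 mm | about 44 mm | under 1° |
| Long A (left groove) | about -2 mm | under 1 mm | about 45 mm | under 1° |

- **Limits:** these are well inside the allowed 20 mm along, 8 mm across, 39–49 mm height and 0.15 rad. The scene view also showed both level, with cap and foot hanging free outside the rails.
- **Short canister:** it stayed where it was. The scene image around it was practically unchanged from the start.
- **Contact:** the highest force reading between moves was about 20 N, as a canister touched the rails. At hand-in the gripper was clear, at z about 223 mm.

Some checks were weaker or disagreed:
- **Fit residuals:** the final fits left about 30% mismatch on the red areas. I did not trace the cause, but the fitted outlines lay on the caps and feet when I viewed them.
- **Cradle position:** the two cameras differed by about 2 mm in x for the cradle.
- **Tool drift:** the tool drifted a few mm and up to 4° in tilt while moving, which I corrected in position only.

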